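# Pry open the backup power unit and reset its breaker

## Robot

A 6-joint arm with a two-finger parallel gripper is mounted at the origin on the work surface. World frame = base frame: x ahead of the robot, y to its left, z up, the work surface at z = 0. Lengths are in m, angles in rad, forces in N, time in s.
With the tool pointing down it reaches from about 0.25 to 0.725 m from the base axis. Payload 4 kg.
Tool frame: the origin (TCP) lies on the front face of the gripper's body, between the roots of the fingers; the fingertips stand 73 mm ahead of it and the grasp point (between the pads) lies 54 mm ahead of it; x points along the fingers, z is the direction in which the jaws open and shut, and the axes are right-handed (so a half turn about x gives the same grasp; the last joint's range is limited). The gripper opens to 85 mm and grips with 20 to 120 N. Pads are 22 mm wide; open, the fingers measure 114 mm over their backs; the gripper's body (76 mm by 85 mm) begins 54 mm behind the grasp point. The pads swing forward as they close: fully open they stand 13 mm farther back than shut.
Start: joints at [-1.281, 0.241, 0.005, 1.335, 0, 1.571], TCP at [0.143, -0.479, 0.304] pointing down, gripper open.
Joint ranges: [-2.72, 2.72], [-1.05, 1.87], [-1.09, 1.28], [-1.99, 2.15], [-1.42, 1.44], [-3.14, 3.14]. Speed limits (rad/s): [2.79, 2.79, 3.14, 3.14, 3.14, 3.14].

## Interface

Orientations are given as a unit quaternion [w, x, y, z].
In Python, from rig import monitor, vision, bot, models gives the robot as it stands. The module is installed in compiled form; this text tells all that it offers.
- The arm moves only by the tool drive_tool, never from a script. Its argument "plan" is a list of rows, each an object with "gripper": the finger opening in m, from 0 to 0.0854; "linear": the shift along the tool's x, y, z in m, a list of three; "yaw": the turn about the tool's x in degrees. A call has exactly 5 rows; each row shifts and turns the commanded pose from where the row before left it, along the tool's axes as they then stand; what a row does not reach is not made up. A row lasts 1/10 s, in which the tool goes at most 50 mm and 8.59 degrees, less where a joint would pass 70% of its speed; a pose out of reach is approached as far as the arm can. A call with a gripper value outside its range is refused whole. The fingers move at their own pace and stop on an object; the grip force is fixed at half the most. Time passes only in rows, so rows that do not move let the fingers close, or fill a call up. It gives the time, the measured TCP pose, the force and the opening at its end, in the units of the state.
- monitor.state(): the state, without advancing time (a new reading comes with each control period).
- vision.get_image(name): name is "side" or "top" or "wrist"; returns a dict with "image" (480x640x3 uint8, blue, green, red), "camera_matrix" (3x3 intrinsics, pixels), "R" (3x3) and "t" (3): a world point X has camera coordinates R X + t. Camera axes: x right, y down, z forward; pixel columns grow to the right and rows downward; lengths in m; the calibration is good to about 2 mm. A picture is of the moment at which its call begins. There is no depth.
- bot.close_job(): hands the job in, once; it reports no verdict.
Trained networks look in a picture, given as the dict that the camera call returned (one of the last four; its "shot" number tells which), for a name from the list of things; names that differ only in an ending like _2 or _b are one class to them, and where a whole thing is asked for, a point or a joint stands for the part that bears it (a point fixed in the world has none). Each returns a list of dicts, best first, with "score" (0 to 1); they miss things now and then, are a little off and sometimes report something else, mostly with a low value. They report only what shows in the picture. A call takes as long as a camera call.
- models.look_for(picture, query): "box" ([left, top, right, bottom] as shares, 0 to 1, of the picture: columns of its width, rows of its height, round what is visible of it).
- models.outline_of(picture, query): "pixels" (480x640 bool, what is visible of it) and "box" ([left, top, right, bottom] as shares, 0 to 1, of the picture: columns of its width, rows of its height, round what is visible of it).
The state is a dict: "clock": time; "joints": joint angles; "qvel": joint speeds; "effort": joint torques, N m; "tool_pos": TCP position; "tcp_rot": TCP orientation; "ft_force": force on the tool from outside, world axes, zero at the start; "moment": the same for the moment, N m; "width": finger opening in m.
Only numpy, scipy, OpenCV 4.12 (cv2) and the standard library are available. Lean on these libraries where they do the work, as an engineer would, in place of code of your own. Each camera call takes 0.05 s, during which the arm holds its last target. There are 200 camera calls.

## Task

The white backup power unit on the desk mat has tripped. Put the blade of the black trim pry tool into the notch at the front of the unit, lever up the flush grey cover with it and swing it right open until it stands upright or leans back; then push the reset plunger inside all the way down and let it spring back. Finish with the cover standing open and the pry tool lying on the mat clear of the unit, and leave everything else where it is.

Things in the scene. Friction and masses are not known exactly. Their poses are not given: they have to be found in the camera images.
- unit: white power unit fixed on the mat, 170 (x) x 200 (y) x 69 mm (z). Origin: centre of its underside; own x points from the notched front to the hinge side, z up. A well in its middle (own x -57 to 57, y +-58 mm) is closed by a flush grey cover 110 x 112 x 6 mm, hinged on its far (+x) edge. The front ledge (own x -85 to -57 mm) has a notch, 44 mm wide, open on top, through to the well
- notch (a point): middle of the gap where the notch meets the cover's front edge: own x -54 mm, y 0, z 57.5 mm of the unit, with its axes. The gap is 44 mm wide and 11 mm high: the notch's floor is at 52 mm and the shut cover's underside at 63 mm, so a flat blade laid in the notch slides under the cover; behind the edge all is free above 52 mm
- hinge (a point): point on the cover's hinge axis (the axis is the unit's own y): own x +56 mm, y 0, at the height of the cover's underside when shut (63 mm)
- cover (a joint): angle of the cover: 0 shut, 1.57 upright, 1.9 (leaning back) at its stop. A stiff hinge: about 2 N at the front edge moves it, and it stays where it is left
- cover_edge (a point): middle of the cover's front edge (the edge farthest from the hinge, 110 mm from it), half way through its 6 mm thickness; moves with the cover, whose own z is its upper face's normal
- plunger (a joint): depth of the reset plunger: 0 up, 0.012 m fully down; a spring needs 3 N at first, 8 N at the bottom, and returns it
- plunger_top (a point): centre of the plunger's flat round black top, 24 mm across, under the cover: own x -18, y 0, z 52 mm of the unit when up; 12 mm stroke straight down. The well's walls are 39 mm before it, 75 mm behind it and 58 mm to either side; a fixed collar 36 mm across ends 14 mm below its top
- pry: black plastic trim pry tool, 185 mm long, 120 g. Square handle 100 x 24 x 24 mm (own x -63 to +37 mm), then a flat blade 18 mm wide along own +x (x 37 to 84 mm: 5 mm thick, 84 to 122 mm: 3 mm thick) at the middle of the handle's height. Origin: on the underside below the centre of mass, z up, blade to own +x; lies on the mat, blade roughly away from the robot
- pry_tip (a point): tip of the blade, own x +122 mm, 12 mm above the tool's underside
- pry_grip (a point): middle of the handle's section at the centre of mass, own x 0, 12 mm above the underside
- mat: purple marbled desk mat, fixed, 600 (x) x 960 (y) x 3 mm; origin: centre of its underside, z = 0
- driver: screwdriver, 190 mm long, round black handle and round thin steel shaft; lies among the tools; a bystander
- wrench: flat steel open-ended wrench, 180 mm long; lies among the tools; a bystander
- keyboard: purple desk keyboard 125 x 340 mm, 30 mm high, with round copper-rimmed keys; a bystander
- mug: white mug, 82 mm across, 95 mm high; a bystander
- jar: glass jar with steel cap, 72 mm across, 110 mm high; a bystander
- stapler: clear plastic stapler, 150 mm long, 52 mm high; a bystander
- mouse: lilac computer mouse, 105 x 60 mm; a bystander

How it is judged:
On the way, in this order (a step that is already met when the one before it is completed fails the run):
1. the cover is levered up (past 0.4 rad) with the pry tool pressing on it (value of joint cover above 0.4 rad and contact force between pry and cover above 0.3 N), for 0.05 s.
2. with the cover open past 1.0 rad, the plunger is pushed fully down (10.5 of 12 mm or more) (value of joint cover above 1 rad and value of joint plunger above 0.0105 m), for 0.05 s.
At the end, for the whole second after the job is handed in: The cover stands open (past 1.3 rad), the plunger has sprung back up (within 3 mm), and the pry tool lies at rest on the mat (middle of its handle under 22 mm and blade tip under 30 mm high, handle's middle within the mat's outline), not touching the unit (value of joint cover above 1.3 rad and value of joint plunger below 0.003 m and height (world z) of pry_grip below 0.022 m and height (world z) of pry_tip below 0.03 m and linear speed of pry below 0.03 m/s and x of pry_grip in the frame of mat between -0.3 and 0.3 m and y of pry_grip in the frame of mat between -0.48 and 0.48 m and contact force between pry and unit below 0.1 N).
It fails at once if a bystander (screwdriver, wrench, keyboard, mug, jar, stapler or mouse) is moved by more than 30 mm (distance of any of driver, wrench, keyboard, mug, jar, stapler, mouse from where it was at the start of the episode above 0.03 m).
It also fails if it takes over 67 s, if anything falls off the work surface, if the arm or the gripper's body presses on something with over 40 N, if the wrist force passes 120 N, or if a joint passes its speed limit or range.

## Working session

There is one attempt and no reset: what is moved stays moved. The work goes in short steps, Python scripts to look and compute and a tool call to move; the robot and the scene stay as the last step left them, time stands still between calls to the robot, and variables do not carry over. Pictures are saved under pics/ and viewed, about 8 in all and at most 12, crops included, and the job is handed in when it is done.

Besides the shell and the picture viewer there is one more tool, called as name([rows], argument=value, ...), one row to a line, values as JSON. drive_tool: Moves the arm, as the interface text tells. Its arguments: {"type":"object","properties":{"plan":{"type":"array","items":{"type":"object","properties":{"gripper":{"type":"number"},"linear":{"type":"array","items":{"type":"number"}},"yaw":{"type":"number"}}}}},"required":["plan"]}

```bash
mkdir -p pics; ls; cat > h.py <<'E'
import numpy as np, cv2
from rig import monitor, vision, bot, models
def ray(p,u,v):
    K=p["camera_matrix"];R=np.array(p["R"]);t=np.array(p["t"])
    d=R.T@np.linalg.inv(K)@np.array([u,v,1.]);c=-R.T@t
    return c,d
def onz(p,u,v,z):
    c,d=ray(p,u,v);return c+d*(z-c[2])/d[2]
def proj(p,X):
    q=np.array(p["camera_matrix"])@(np.array(p["R"])@np.array(X,float)+np.array(p["t"]));return q[:2]/q[2]
E
python3 - <<'E'
from h import *
s=monitor.state();print(s)
for n in("top","side"):
    p=vision.get_image(n);cv2.imwrite(f"pics/{n}0.png",p["image"])
    R=np.array(p["R"]);print(n,-R.T@np.array(p["t"]),R.round(2).tolist())
    for q in("unit","cover","pry","driver","wrench"):
        r=models.outline_of(p,q)
        for o in r[:2]:
            m=o["pixels"].astype(np.uint8)
            c=max(cv2.findContours(m,0,2)[0],key=cv2.contourArea)
            b=cv2.boxPoints(cv2.minAreaRect(c))
            z={"unit":.072,"cover":.072}.get(q,.015)
            print(q,round(o["score"],2),b.round().tolist(),[onz(p,*k,z)[:2].round(3).tolist() for k in b])
E
```

```text
pics
{'clock': 0.0, 'joints': array([-1.28102975e+00,  2.41433290e-01,  3.71748239e-03,  1.33518380e+00,
        9.26460816e-06,  1.57079559e+00]), 'qvel': array([ 1.81676284e-04, -4.83593779e-04, -1.54094392e-05,  9.77470714e-04,
        2.94945832e-04, -1.65616882e-04]), 'effort': array([-3.89298802e-04, -3.72317398e+01,  2.52408063e+01,  1.69340411e-02,
       -7.09418896e-05,  7.22132455e-06]), 'tool_pos': array([ 0.14273011, -0.47869786,  0.30300007]), 'tcp_rot': array([ 0.56635542,  0.42301949,  0.56754396, -0.42212545]), 'ft_force': array([-0.60858645,  0.71123349, -0.08757984]), 'moment': array([-0.00712847,  0.03143024,  0.01224016]), 'width': 0.08509124780637663}
top [0.37186795 0.04261392 1.52786594] [[-0.01, -1.0, 0.02], [-1.0, 0.01, -0.09], [0.09, -0.02, -1.0]]
unit 0.78 [[237.0, 183.0], [319.0, 180.0], [322.0, 251.0], [240.0, 254.0]] [[0.649, 0.232], [0.654, 0.031], [0.479, 0.027], [0.475, 0.226]]
unit 0.56 [[175.0, 305.0], [313.0, 303.0], [313.0, 354.0], [176.0, 356.0]] [[0.353, 0.381], [0.354, 0.05], [0.231, 0.05], [0.231, 0.378]]
cover 0.61 [[256.0, 193.0], [301.0, 1
[... 1216 characters left out ...]
323.0, 179.0], [327.0, 167.0], [397.0, 189.0], [393.0, 200.0]] [[0.59, -0.166], [0.597, -0.208], [0.41, -0.201], [0.407, -0.16]]
pry 0.61 [[329.0, 437.0], [383.0, 273.0], [455.0, 297.0], [401.0, 461.0]] [[0.35, 0.402], [0.366, 0.048], [0.211, 0.05], [0.226, 0.393]]
driver 0.65 [[250.0, 169.0], [290.0, 128.0], [306.0, 143.0], [266.0, 185.0]] [[0.776, -0.129], [0.75, -0.315], [0.684, -0.273], [0.714, -0.095]]
driver 0.63 [[357.0, 140.0], [359.0, 131.0], [427.0, 148.0], [425.0, 157.0]] [[0.561, -0.333], [0.568, -0.372], [0.379, -0.372], [0.375, -0.334]]
wrench 0.95 [[352.0, 165.0], [354.0, 154.0], [421.0, 168.0], [419.0, 179.0]] [[0.542, -0.239], [0.55, -0.28], [0.373, -0.292], [0.368, -0.252]]
```

```bash
python3 - <<'E'
import cv2,numpy as np
a=cv2.imread("pics/top0.png")[150:390,150:510];b=cv2.imread("pics/side0.png")[110:470,190:470]
a=cv2.resize(a,None,fx=2.2,fy=2.2,interpolation=2)
cv2.imwrite("pics/c0.png",a); 
E
```

```text
(no output)
```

View pics/c0.png

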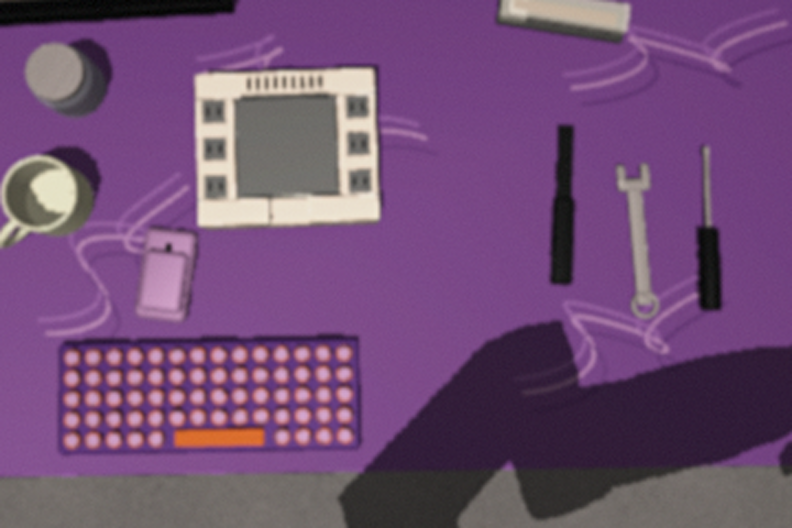

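View pics/side0.png

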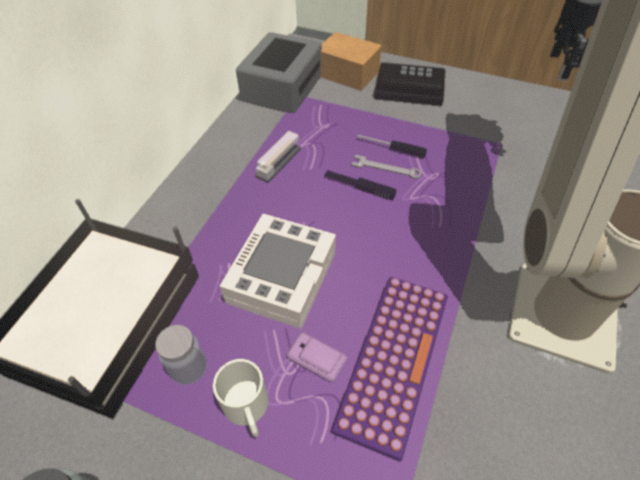

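The views agree: the unit's front faces the robot and its yaw is about +2°. The notch wall line is at top px (273, 245). The pry lies with its tip near (407, 207) and its handle end near (405, 278), left of the wrench. Next I'll work out the tool-frame moves.

```bash
cat >> h.py <<'E'
from scipy.spatial.transform import Rotation as Ro
def rot(s=None):
    s=s or monitor.state();q=s["tcp_rot"];return Ro.from_quat([q[1],q[2],q[3],q[0]]).as_matrix()
def goto(X,yaw=None):
    "tool-frame shift to TCP X and turn about tool x so that tool z (jaws) is at right angles to heading yaw (deg)"
    s=monitor.state();R=rot(s)
    print("pos",s["tool_pos"].round(4),"F",s["ft_force"].round(1),"w",round(s["width"],4),"t",s["clock"],"tilt",R[:,0].round(3))
    h=np.degrees(np.arctan2(R[1,1],R[0,1]))
    print("tool y heading",h.round(2),"z heading",np.degrees(np.arctan2(R[1,2],R[0,2])).round(2))
    if yaw is not None:
        d=(yaw-h+90)%180-90;print("yaw (about tool x, +=down axis => -world)",(-d).round(2),"j6",s["joints"][5].round(2))
    print("shift",(R.T@(np.array(X)-s["tool_pos"])).round(4))
E
python3 - <<'E'
from h import *
goto([.49,-.187,.22],-2.5)
E
```

```text
pos [ 0.1429 -0.4791  0.3039] F [ 0.8 -0.3 -0.1] w 0.0856 t 0.6 tilt [ 0.  0. -1.]
tool y heading 16.61 z heading -73.39
yaw (about tool x, +=down axis => -world) 19.11 j6 1.57
shift [ 0.0839  0.4161 -0.1807]
```

drive_tool([
  {"gripper": 0.05, "linear": [0.008, 0.04, -0.018], "yaw": 0},
  {"gripper": 0.05, "linear": [0.008, 0.04, -0.018], "yaw": 0},
  {"gripper": 0.05, "linear": [0.008, 0.04, -0.018], "yaw": 0},
  {"gripper": 0.05, "linear": [0.008, 0.04, -0.018], "yaw": 0},
  {"gripper": 0.05, "linear": [0.008, 0.04, -0.018], "yaw": 0},
])

```text
clock: 1.1
tool_pos: [0.3099, -0.3346, 0.2638]
tcp_rot: [0.567, 0.423, 0.567, -0.423]
ft_force: [0.6, -0.7, 0.1]
width: 0.0504
```

drive_tool([
  {"gripper": 0.05, "linear": [0.008, 0.04, -0.018], "yaw": 0},
  {"gripper": 0.05, "linear": [0.008, 0.04, -0.018], "yaw": 0},
  {"gripper": 0.05, "linear": [0.008, 0.04, -0.018], "yaw": 0},
  {"gripper": 0.05, "linear": [0.008, 0.04, -0.018], "yaw": 0},
  {"gripper": 0.05, "linear": [0.008, 0.04, -0.018], "yaw": 0},
])

```text
clock: 1.6
tool_pos: [0.4761, -0.191, 0.2238]
tcp_rot: [0.567, 0.423, 0.567, -0.423]
ft_force: [1.3, -1.2, 0.1]
width: 0.0501
```

drive_tool([
  {"gripper": 0.05, "linear": [0, 0, 0], "yaw": 6.4},
  {"gripper": 0.05, "linear": [0, 0, 0], "yaw": 6.4},
  {"gripper": 0.05, "linear": [0, 0, 0], "yaw": 6.3},
  {"gripper": 0.05, "linear": [0, 0, 0], "yaw": 0},
  {"gripper": 0.05, "linear": [0, 0, 0], "yaw": 0},
])

```text
clock: 2.1
tool_pos: [0.4748, -0.1924, 0.224]
tcp_rot: [0.49, 0.51, 0.49, -0.51]
ft_force: [-1.2, -0.6, -0.2]
width: 0.0499
```

```bash
python3 - <<'E'
from h import *
p=vision.get_image("wrist");cv2.imwrite("pics/w1.png",p["image"])
R=np.array(p["R"]);print(-R.T@np.array(p["t"]),R.round(2).tolist())
for o in models.outline_of(p,"pry")[:2]:
    m=o["pixels"].astype(np.uint8);c=max(cv2.findContours(m,0,2)[0],key=cv2.contourArea)
    b=cv2.boxPoints(cv2.minAreaRect(c));print(o["score"],b.round(),[onz(p,*k,.015)[:2].round(4).tolist() for k in b])
goto([.49,-.187,.1],-2.5)
E
```

```text
[ 0.54636251 -0.19469036  0.29381933] [[-0.04, -1.0, 0.0], [-0.96, 0.04, 0.28], [-0.28, 0.01, -0.96]]
0.77 [[295.  70.]
 [325.  70.]
 [325. 299.]
 [295. 299.]] [[0.5949, -0.1783], [0.594, -0.2006], [0.4071, -0.1935], [0.4082, -0.1667]]
0.52 [[ -0.   0.]
 [639.   0.]
 [639. 413.]
 [  0. 413.]] [[0.6486, 0.0267], [0.6296, -0.4236], [0.2687, -0.5022], [0.2956, 0.1356]]
pos [ 0.4747 -0.1925  0.224 ] F [-0.2 -0.2 -0.9] w 0.0499 t 2.2 tilt [ 0.  0. -1.]
tool y heading -2.42 z heading -92.42
yaw (about tool x, +=down axis => -world) 0.08 j6 2.8
shift [ 0.124   0.015  -0.0061]
```

View pics/w1.png

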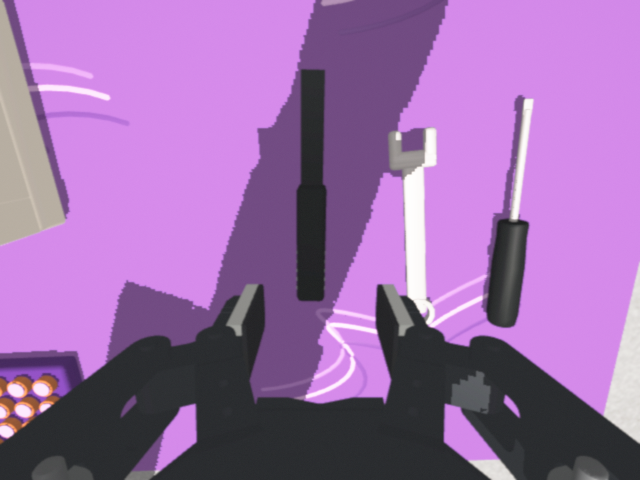

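The pry's centreline runs from the tip at (313, 70) to the rear at (311, 299), a heading of about -3.3°. Carrying it to the unit would exceed joint 6's range, so I'll turn the gripper half a turn first.

drive_tool([
  {"gripper": 0.05, "linear": [0, 0, 0], "yaw": -8.5},
  {"gripper": 0.05, "linear": [0, 0, 0], "yaw": -8.5},
  {"gripper": 0.05, "linear": [0, 0, 0], "yaw": -8.5},
  {"gripper": 0.05, "linear": [0, 0, 0], "yaw": -8.5},
  {"gripper": 0.05, "linear": [0, 0, 0], "yaw": -8.5},
])

```text
clock: 2.7
tool_pos: [0.4747, -0.1926, 0.224]
tcp_rot: [0.642, 0.297, 0.642, -0.297]
ft_force: [-0.1, -0.3, 0.7]
width: 0.05
```

drive_tool([
  {"gripper": 0.05, "linear": [0, 0, 0], "yaw": -8.5},
  {"gripper": 0.05, "linear": [0, 0, 0], "yaw": -8.5},
  {"gripper": 0.05, "linear": [0, 0, 0], "yaw": -8.5},
  {"gripper": 0.05, "linear": [0, 0, 0], "yaw": -8.5},
  {"gripper": 0.05, "linear": [0, 0, 0], "yaw": -8.5},
])

```text
clock: 3.2
tool_pos: [0.4747, -0.1925, 0.224]
tcp_rot: [0.706, 0.044, 0.706, -0.044]
ft_force: [-0.1, 0.3, 0.3]
width: 0.0496
```

drive_tool([
  {"gripper": 0.05, "linear": [0, 0, 0], "yaw": -8.5},
  {"gripper": 0.05, "linear": [0, 0, 0], "yaw": -8.5},
  {"gripper": 0.05, "linear": [0, 0, 0], "yaw": -8.5},
  {"gripper": 0.05, "linear": [0, 0, 0], "yaw": -8.5},
  {"gripper": 0.05, "linear": [0, 0, 0], "yaw": -8.5},
])

```text
clock: 3.7
tool_pos: [0.4747, -0.1926, 0.224]
tcp_rot: [0.674, -0.215, 0.674, 0.215]
ft_force: [0.2, 0.3, 0.1]
width: 0.0499
```

drive_tool([
  {"gripper": 0.05, "linear": [0, 0, 0], "yaw": -8.5},
  {"gripper": 0.05, "linear": [0, 0, 0], "yaw": -8.5},
  {"gripper": 0.05, "linear": [0, 0, 0], "yaw": -8.5},
  {"gripper": 0.05, "linear": [0, 0, 0], "yaw": -8.5},
  {"gripper": 0.05, "linear": [0, 0, 0], "yaw": -8.5},
])

```text
clock: 4.2
tool_pos: [0.4747, -0.1925, 0.224]
tcp_rot: [0.55, -0.445, 0.55, 0.444]
ft_force: [-0.8, -0.1, 0.4]
width: 0.0503
```

drive_tool([
  {"gripper": 0.05, "linear": [0, 0, 0], "yaw": -8.5},
  {"gripper": 0.05, "linear": [0, 0, 0], "yaw": -0.6},
  {"gripper": 0.05, "linear": [0, 0, 0], "yaw": 0},
  {"gripper": 0.05, "linear": [0, 0, 0], "yaw": 0},
  {"gripper": 0.05, "linear": [0, 0, 0], "yaw": 0},
])

```text
clock: 4.7
tool_pos: [0.4748, -0.1924, 0.2239]
tcp_rot: [0.515, -0.485, 0.515, 0.485]
ft_force: [0.4, 0.7, 0.0]
width: 0.0502
```

```bash
python3 - <<'E'
from h import *
goto([.492,-.186,.079],-3.3)
E
```

```text
pos [ 0.4748 -0.1924  0.2239] F [0.4 0.7 0. ] w 0.0502 t 4.7 tilt [ 0.  0. -1.]
tool y heading 176.54 z heading 86.54
yaw (about tool x, +=down axis => -world) -0.16 j6 -0.32
shift [ 0.1449 -0.0168  0.0074]
```

drive_tool([
  {"gripper": 0.05, "linear": [0.025, -0.0085, 0.0037], "yaw": 0},
  {"gripper": 0.05, "linear": [0.025, -0.0085, 0.0037], "yaw": 0},
  {"gripper": 0.05, "linear": [0.025, 0, 0], "yaw": 0},
  {"gripper": 0.05, "linear": [0.025, 0, 0], "yaw": 0},
  {"gripper": 0.05, "linear": [0.02, 0, 0], "yaw": 0},
])

```text
clock: 5.2
tool_pos: [0.4918, -0.1857, 0.1024]
tcp_rot: [0.515, -0.484, 0.515, 0.485]
ft_force: [-0.3, -0.0, -0.2]
width: 0.0502
```

drive_tool([
  {"gripper": 0.05, "linear": [0.015, 0, 0], "yaw": 0},
  {"gripper": 0.05, "linear": [0.01, 0, 0], "yaw": 0},
  {"gripper": 0.05, "linear": [0, 0, 0], "yaw": 0},
  {"gripper": 0.05, "linear": [0, 0, 0], "yaw": 0},
  {"gripper": 0.03, "linear": [0, 0, 0], "yaw": 0},
])

```text
clock: 5.7
tool_pos: [0.4929, -0.1863, 0.0799]
tcp_rot: [0.515, -0.486, 0.514, 0.484]
ft_force: [0.4, 0.1, 0.3]
width: 0.0367
```

drive_tool([
  {"gripper": 0.0, "linear": [0, 0, 0], "yaw": 0},
  {"gripper": 0.0, "linear": [0, 0, 0], "yaw": 0},
  {"gripper": 0.0, "linear": [0, 0, 0], "yaw": 0},
  {"gripper": 0.0, "linear": [0, 0, 0], "yaw": 0},
  {"gripper": 0.0, "linear": [0, 0, 0], "yaw": 0},
])

```text
clock: 6.2
tool_pos: [0.493, -0.1863, 0.0801]
tcp_rot: [0.515, -0.486, 0.514, 0.484]
ft_force: [-0.2, -0.2, 5.6]
width: 0.0227
```

drive_tool([
  {"gripper": 0.0, "linear": [-0.02, 0, 0], "yaw": 0},
  {"gripper": 0.0, "linear": [-0.03, 0, 0], "yaw": 0},
  {"gripper": 0.0, "linear": [-0.03, 0, 0], "yaw": 0},
  {"gripper": 0.0, "linear": [-0.02, 0, 0], "yaw": 0},
  {"gripper": 0.0, "linear": [0, 0, 0], "yaw": 0},
])

```text
clock: 6.7
tool_pos: [0.4939, -0.1866, 0.1819]
tcp_rot: [0.516, -0.487, 0.514, 0.483]
ft_force: [1.0, 0.7, -1.2]
width: 0.0225
```

```bash
python3 - <<'E'
from h import *
goto([.365,.124,.16],1.8)
E
```

```text
pos [ 0.4939 -0.1866  0.1819] F [ 1.   0.7 -1.2] w 0.0225 t 6.7 tilt [ 0.006 -0.002 -1.   ]
tool y heading 176.6 z heading 86.6
yaw (about tool x, +=down axis => -world) -5.2 j6 -0.3
shift [0.0204 0.1472 0.3025]
```

drive_tool([
  {"gripper": 0.0, "linear": [0, 0.014, 0.03], "yaw": 0},
  {"gripper": 0.0, "linear": [0, 0.015, 0.03], "yaw": 0},
  {"gripper": 0.0, "linear": [0, 0.015, 0.03], "yaw": 0},
  {"gripper": 0.0, "linear": [0, 0.015, 0.03], "yaw": 0},
  {"gripper": 0.0, "linear": [0, 0.015, 0.03], "yaw": 0},
])

```text
clock: 7.2
tool_pos: [0.4255, -0.0308, 0.1773]
tcp_rot: [0.514, -0.484, 0.515, 0.486]
ft_force: [-0.2, 1.4, -0.7]
width: 0.0226
```

drive_tool([
  {"gripper": 0.0, "linear": [0, 0.015, 0.03], "yaw": 0},
  {"gripper": 0.0, "linear": [0, 0.015, 0.03], "yaw": 0},
  {"gripper": 0.0, "linear": [0, 0.015, 0.03], "yaw": 0},
  {"gripper": 0.0, "linear": [0, 0.014, 0.03], "yaw": 0},
  {"gripper": 0.0, "linear": [0, 0.014, 0.0325], "yaw": 0},
])

```text
clock: 7.7
tool_pos: [0.3617, 0.1253, 0.1775]
tcp_rot: [0.514, -0.484, 0.516, 0.485]
ft_force: [0.1, 0.3, -0.7]
width: 0.0228
```

drive_tool([
  {"gripper": 0.0, "linear": [0.01, 0, 0], "yaw": -2.6},
  {"gripper": 0.0, "linear": [0.01, 0, 0], "yaw": -2.6},
  {"gripper": 0.0, "linear": [0, 0, 0], "yaw": 0},
  {"gripper": 0.0, "linear": [0, 0, 0], "yaw": 0},
  {"gripper": 0.0, "linear": [0, 0, 0], "yaw": 0},
])

```text
clock: 8.2
tool_pos: [0.3634, 0.1245, 0.1588]
tcp_rot: [0.492, -0.507, 0.492, 0.508]
ft_force: [-0.5, 0.2, -1.0]
width: 0.0228
```

```bash
python3 - <<'E'
from h import *
goto([.365,.124,.1255],1.8)
ims=[]
for n in("wrist","side","top"):
    p=vision.get_image(n);ims.append(p["image"])
    z=.095
    for q in ("pry","cover","unit"):
      for o in models.outline_of(p,q)[:1]:
        m=o["pixels"].astype(np.uint8);c=max(cv2.findContours(m,0,2)[0],key=cv2.contourArea)
        b=cv2.boxPoints(cv2.minAreaRect(c));print(n,q,round(o["score"],2),b.round().tolist(),[onz(p,*k,z if q=="pry" else .072)[:2].round(3).tolist() for k in b])
a=ims[0];b=cv2.resize(ims[1][170:350,180:460],None,fx=2,fy=2)
cv2.imwrite("pics/w2.png",a);cv2.imwrite("pics/s2.png",b)
E
```

```text
pos [0.3634 0.1245 0.1588] F [-0.5  0.2 -1. ] w 0.0228 t 8.2 tilt [-0. -0. -1.]
tool y heading -178.26 z heading 91.74
yaw (about tool x, +=down axis => -world) -0.06 j6 0.3
shift [ 0.0333 -0.0016 -0.0005]
wrist pry 0.6 [[285.0, 103.0], [353.0, 103.0], [353.0, 402.0], [285.0, 402.0]] [[0.28, 0.11], [0.28, 0.135], [0.412, 0.142], [0.413, 0.11]]
wrist cover 0.69 [[464.0, 356.0], [509.0, 249.0], [600.0, 287.0], [555.0, 394.0]] [[0.401, 0.203], [0.341, 0.216], [0.36, 0.265], [0.424, 0.256]]
wrist unit 0.65 [[169.0, 459.0], [215.0, 416.0], [220.0, 421.0], [174.0, 464.0]] [[0.476, 0.04], [0.444, 0.068], [0.448, 0.071], [0.48, 0.042]]
side pry 0.81 [[378.0, 291.0], [383.0, 275.0], [421.0, 287.0], [416.0, 302.0]] [[0.353, 0.144], [0.355, 0.107], [0.281, 0.105], [0.28, 0.142]]
side cover 0.77 [[242.0, 273.0], [256.0, 227.0], [313.0, 246.0], [299.0, 291.0]] [[0.621, 0.19], [0.647, 0.075], [0.514, 0.075], [0.498, 0.188]]
side unit 0.89 [[214.0, 297.0], [258.0, 200.0], [342.0, 238.0], [297.0, 335.0]] [[0.644, 0.261], [0.679, 0.003], [0.467, 0.036], [0.462, 0.274]]
top pry 0.64 [[277.0, 256.0], [284.0, 256.0], [284.0, 268.0], [277.0, 268.0]] [[0.466, 0.134], [0.466, 0.118], [0.437, 0.118], [0.437, 0.135]]
top cover 0.96 [[256.0, 192.0], [302.0, 191.0], [303.0, 238.0], [257.0, 239.0]] [[0.626, 0.187], [0.628, 0.074], [0.511, 0.072], [0.509, 0.183]]
top unit 0.65 [[238.0, 183.0], [319.0, 180.0], [322.0, 251.0], [240.0, 254.0]] [[0.649, 0.232], [0.654, 0.031], [0.479, 0.027], [0.475, 0.226]]
```

View pics/w2.png

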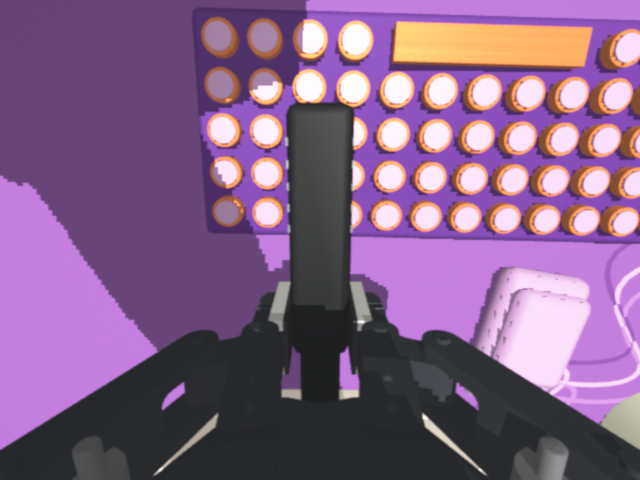

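View pics/s2.png

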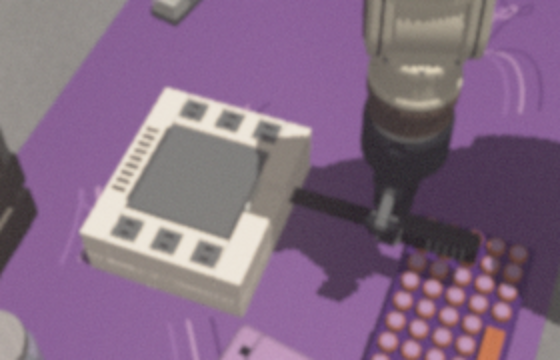

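```bash
python3 - <<'E'
from h import *
t=vision.get_image("top");s=vision.get_image("side");w=vision.get_image("wrist")
def tri(a,pa,b,pb):
    c1,d1=ray(a,*pa);c2,d2=ray(b,*pb)
    k=np.linalg.lstsq(np.c_[d1,-d2],c2-c1,rcond=None)[0];return (c1+k[0]*d1).round(4),(c2+k[1]*d2).round(4)
for r in(255.5,256.5,258):print("tip",tri(t,(280.5,r),s,(328.5,266.5)))
c,d=ray(s,328.5,266.5);print("tip at y=.1275",(c+d*(.1275-c[1])/d[1]).round(4))
# side crop handle rear-top corner (478,232)/2
c,d=ray(s,180+478/2,170+240/2);print("rear side at y=.122",(c+d*(.122-c[1])/d[1]).round(4))
P=(.3634,.1245,.1588)
for z in(.085,.094,.105):
  print(z,"pred tip px",proj(s,[.465,.1275,z]).round(1),"pred rear top edge wrist",proj(w,[.281,.122,z+.012]).round(1),proj(w,[.281,.110,z+.012]).round(1),proj(w,[.281,.134,z+.012]).round(1))
E
```

```text
tip (array([0.4675, 0.1263, 0.0914]), array([0.4609, 0.1246, 0.0908]))
tip (array([0.465 , 0.1263, 0.092 ]), array([0.4607, 0.1251, 0.0917]))
tip (array([0.4614, 0.1263, 0.0931]), array([0.4604, 0.126 , 0.093 ]))
tip at y=.1275 [0.4598 0.1275 0.0954]
rear side at y=.122 [0.2822 0.122  0.1071]
0.085 pred tip px [326.  268.7] pred rear top edge wrist [317.7 105.2] [284.4 104.1] [350.9 106.2]
0.094 pred tip px [326.  266.1] pred rear top edge wrist [317.5 102.7] [281.7 101.6] [353.3 103.9]
0.105 pred tip px [326.  262.8] pred rear top edge wrist [317.3  99.3] [277.8  98. ] [356.7 100.6]
```

drive_tool([
  {"gripper": 0.0, "linear": [0.012, 0, 0.002], "yaw": 0},
  {"gripper": 0.0, "linear": [0.012, 0, 0], "yaw": 0},
  {"gripper": 0.0, "linear": [0.009, 0, 0], "yaw": 0},
  {"gripper": 0.0, "linear": [0, 0, 0], "yaw": 0},
  {"gripper": 0.0, "linear": [0, 0, 0], "yaw": 0},
])

```text
clock: 9.45
tool_pos: [0.3632, 0.1267, 0.1259]
tcp_rot: [0.492, -0.508, 0.492, 0.508]
ft_force: [0.5, 0.1, -0.7]
width: 0.0226
```

drive_tool([
  {"gripper": 0.0, "linear": [0, -0.006, 0], "yaw": 0},
  {"gripper": 0.0, "linear": [0, -0.008, 0], "yaw": 0},
  {"gripper": 0.0, "linear": [0, -0.008, 0], "yaw": 0},
  {"gripper": 0.0, "linear": [0, -0.008, 0], "yaw": 0},
  {"gripper": 0.0, "linear": [0, 0, 0], "yaw": 0},
])

```text
clock: 9.95
tool_pos: [0.3951, 0.1279, 0.1262]
tcp_rot: [-0.493, 0.508, -0.492, -0.507]
ft_force: [1.1, -0.1, -1.5]
width: 0.0227
```

drive_tool([
  {"gripper": 0.0, "linear": [0, -0.009, 0], "yaw": 0},
  {"gripper": 0.0, "linear": [0, -0.009, 0], "yaw": 0},
  {"gripper": 0.0, "linear": [0, -0.009, 0], "yaw": 0},
  {"gripper": 0.0, "linear": [0, -0.009, 0], "yaw": 0},
  {"gripper": 0.0, "linear": [0, 0, 0], "yaw": 0},
])

```text
clock: 10.45
tool_pos: [0.431, 0.129, 0.1261]
tcp_rot: [-0.493, 0.508, -0.492, -0.507]
ft_force: [0.0, 0.3, -0.7]
width: 0.0224
```

```bash
python3 - <<'E'
from h import *
goto([.432,.128,.1255],1.8)
p=vision.get_image("side");cv2.imwrite("pics/s3.png",cv2.resize(p["image"][180:340,200:440],None,fx=3,fy=3,interpolation=2))
E
```

```text
pos [0.431  0.129  0.1261] F [ 0.   0.3 -0.7] w 0.0224 t 10.45 tilt [ 0.002  0.    -1.   ]
tool y heading -178.22 z heading 91.78
yaw (about tool x, +=down axis => -world) -0.02 j6 0.26
shift [ 0.0006 -0.001  -0.001 ]
```

View pics/s3.png

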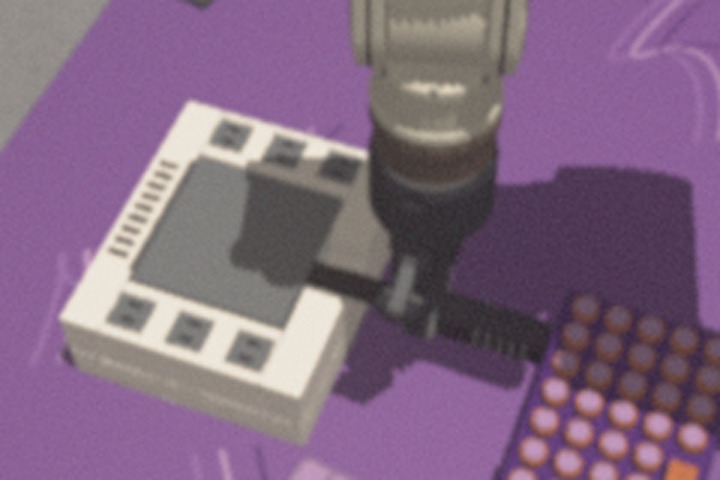

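The side picture shows the blade entering the notch and disappearing under the cover's edge at crop (312, 270). I'll lever along an arc about the hinge.

drive_tool([
  {"gripper": 0.0, "linear": [-0.0045, 0, 0], "yaw": 0},
  {"gripper": 0.0, "linear": [-0.009, -0.0005, 0], "yaw": 0},
  {"gripper": 0.0, "linear": [-0.009, -0.0013, 0], "yaw": 0},
  {"gripper": 0.0, "linear": [-0.009, -0.0023, 0], "yaw": 0},
  {"gripper": 0.0, "linear": [-0.0086, -0.0032, 0], "yaw": 0},
])

```text
clock: 11.0
tool_pos: [0.4362, 0.129, 0.1669]
tcp_rot: [0.492, -0.508, 0.492, 0.508]
ft_force: [-0.8, -0.7, -2.1]
width: 0.0227
```

drive_tool([
  {"gripper": 0.0, "linear": [-0.0083, -0.004, 0], "yaw": 0},
  {"gripper": 0.0, "linear": [-0.0078, -0.0048, 0], "yaw": 0},
  {"gripper": 0.0, "linear": [-0.0074, -0.0055, 0], "yaw": 0},
  {"gripper": 0.0, "linear": [0, 0, 0], "yaw": 0},
  {"gripper": 0.0, "linear": [0, 0, 0], "yaw": 0},
])

```text
clock: 11.5
tool_pos: [0.4518, 0.1296, 0.19]
tcp_rot: [-0.493, 0.508, -0.491, -0.507]
ft_force: [-0.1, 1.1, -1.5]
width: 0.0227
```

```bash
python3 - <<'E'
from h import *
goto([.453,.128,.189],1.8)
p=vision.get_image("side");cv2.imwrite("pics/s4.png",cv2.resize(p["image"][140:340,180:440],None,fx=3,fy=3,interpolation=2))
E
```

```text
pos [0.4518 0.1296 0.19  ] F [-0.1  1.1 -1.5] w 0.0227 t 11.5 tilt [ 0.002  0.001 -1.   ]
tool y heading -178.2 z heading 91.8
yaw (about tool x, +=down axis => -world) -0.0 j6 0.25
shift [ 0.001  -0.0011 -0.0017]
```

View pics/s4.png

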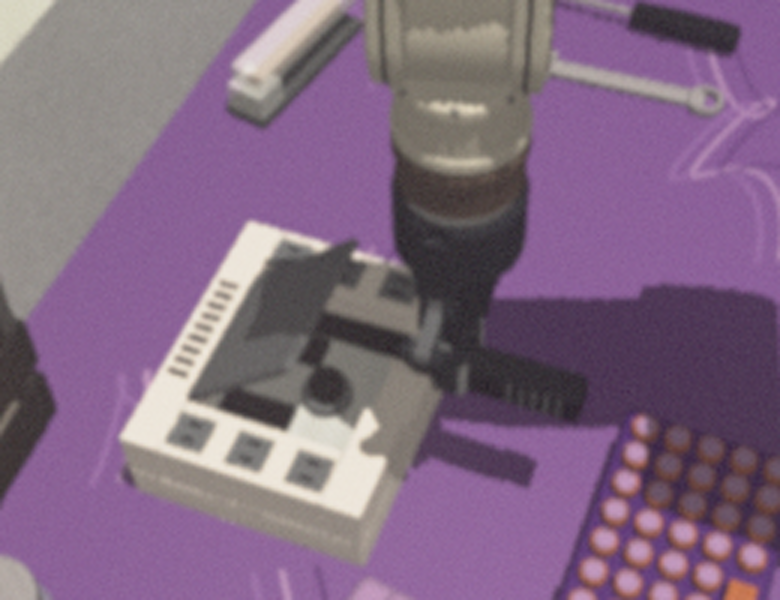

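The cover is at about 0.7 rad, riding on the blade. I'll continue the arc.

drive_tool([
  {"gripper": 0.0, "linear": [-0.0067, -0.0063, 0], "yaw": 0},
  {"gripper": 0.0, "linear": [-0.0061, -0.0069, 0], "yaw": 0},
  {"gripper": 0.0, "linear": [-0.0053, -0.0075, 0], "yaw": 0},
  {"gripper": 0.0, "linear": [-0.0046, -0.008, 0], "yaw": 0},
  {"gripper": 0.0, "linear": [-0.0037, -0.0084, 0], "yaw": 0},
])

```text
clock: 12.05
tool_pos: [0.4888, 0.1306, 0.2164]
tcp_rot: [-0.492, 0.508, -0.492, -0.508]
ft_force: [-0.8, -1.5, -3.4]
width: 0.0225
```

drive_tool([
  {"gripper": 0.0, "linear": [-0.0029, -0.0087, 0], "yaw": 0},
  {"gripper": 0.0, "linear": [-0.0021, -0.009, 0], "yaw": 0},
  {"gripper": 0.0, "linear": [-0.0011, -0.0091, 0], "yaw": 0},
  {"gripper": 0.0, "linear": [0, -0.0092, 0], "yaw": 0},
  {"gripper": 0.0, "linear": [0, -0.0092, 0], "yaw": 0},
])

```text
clock: 12.55
tool_pos: [0.5339, 0.1321, 0.2219]
tcp_rot: [0.492, -0.508, 0.492, 0.508]
ft_force: [-1.4, 0.7, -2.3]
width: 0.0225
```

drive_tool([
  {"gripper": 0.0, "linear": [0, -0.009, 0], "yaw": 0},
  {"gripper": 0.0, "linear": [0, -0.009, 0], "yaw": 0},
  {"gripper": 0.0, "linear": [0, 0, 0], "yaw": 0},
  {"gripper": 0.0, "linear": [0, 0, 0], "yaw": 0},
  {"gripper": 0.0, "linear": [0, 0, 0], "yaw": 0},
])

```text
clock: 13.05
tool_pos: [0.5508, 0.1326, 0.2217]
tcp_rot: [0.492, -0.508, 0.492, 0.508]
ft_force: [-1.7, 0.8, -1.8]
width: 0.0227
```

```bash
python3 - <<'E'
from h import *
goto([.46,-.15,.21],-2)
p=vision.get_image("side");cv2.imwrite("pics/s5.png",cv2.resize(p["image"][140:340,180:440],None,fx=3,fy=3,interpolation=2))
E
```

```text
pos [0.5508 0.1326 0.2217] F [-1.7  0.8 -1.8] w 0.0227 t 13.05 tilt [-0.001 -0.    -1.   ]
tool y heading -178.19 z heading 91.81
yaw (about tool x, +=down axis => -world) 3.81 j6 0.2
shift [ 0.0118  0.0997 -0.2796]
```

View pics/s5.png

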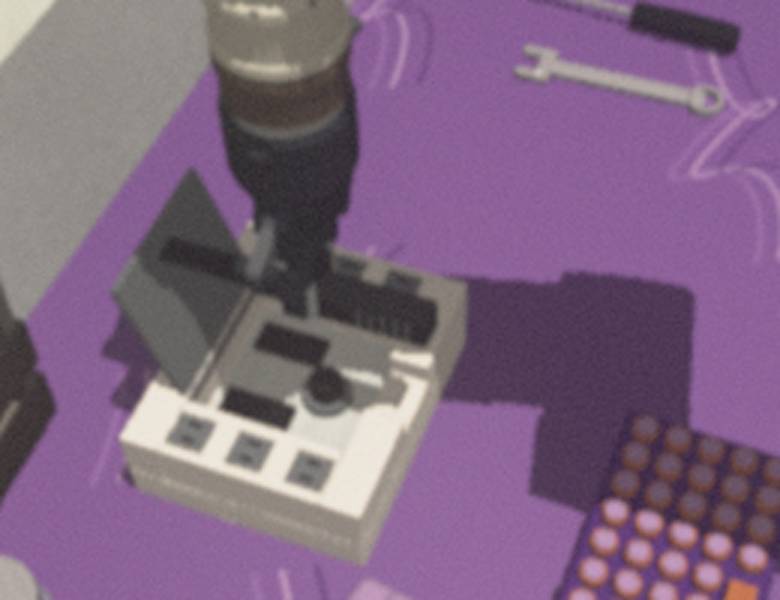

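The cover leans past upright. I'll back off and lay the pry on free mat to the right of the unit.

drive_tool([
  {"gripper": 0.0, "linear": [0, 0.015, 0], "yaw": 0},
  {"gripper": 0.0, "linear": [0, 0.03, 0], "yaw": 0},
  {"gripper": 0.0, "linear": [0, 0.03, 0], "yaw": 0},
  {"gripper": 0.0, "linear": [0, 0.01, -0.02], "yaw": 0},
  {"gripper": 0.0, "linear": [0, 0, -0.04], "yaw": 0},
])

```text
clock: 13.6
tool_pos: [0.4678, 0.0712, 0.2231]
tcp_rot: [-0.492, 0.51, -0.49, -0.508]
ft_force: [0.6, -0.9, -0.2]
width: 0.023
```

drive_tool([
  {"gripper": 0.0, "linear": [0, 0, -0.04], "yaw": 0},
  {"gripper": 0.0, "linear": [0, 0, -0.04], "yaw": 0},
  {"gripper": 0.0, "linear": [0, 0, -0.04], "yaw": 0},
  {"gripper": 0.0, "linear": [0, 0, -0.04], "yaw": 0},
  {"gripper": 0.0, "linear": [0, 0, -0.02], "yaw": 0},
])

```text
clock: 14.1
tool_pos: [0.475, -0.1132, 0.2232]
tcp_rot: [-0.493, 0.509, -0.492, -0.505]
ft_force: [0.1, 0.2, -1.3]
width: 0.0228
```

drive_tool([
  {"gripper": 0.0, "linear": [0.03, 0, 0], "yaw": 0},
  {"gripper": 0.0, "linear": [0.03, 0, 0], "yaw": 0},
  {"gripper": 0.0, "linear": [0.03, 0, 0], "yaw": 0},
  {"gripper": 0.0, "linear": [0.02, 0, 0], "yaw": 0},
  {"gripper": 0.0, "linear": [0, 0, 0], "yaw": 0},
])

```text
clock: 14.6
tool_pos: [0.4727, -0.1099, 0.1101]
tcp_rot: [0.491, -0.507, 0.493, 0.509]
ft_force: [-0.2, -0.2, -0.8]
width: 0.0226
```

```bash
python3 - <<'E'
from h import *
goto([.47,-.10,.082],1.8)
a=vision.get_image("side");b=vision.get_image("wrist")
cv2.imwrite("pics/s6.png",np.hstack([cv2.resize(a["image"][130:310,200:440],(400,300)),cv2.resize(b["image"],(400,300))]))
E
```

```text
pos [ 0.4727 -0.1099  0.1101] F [-0.2 -0.2 -0.8] w 0.0226 t 14.6 tilt [-0.003  0.    -1.   ]
tool y heading -178.2 z heading 91.8
yaw (about tool x, +=down axis => -world) -0.0 j6 -0.26
shift [0.0281 0.0023 0.01  ]
```

View pics/s6.png

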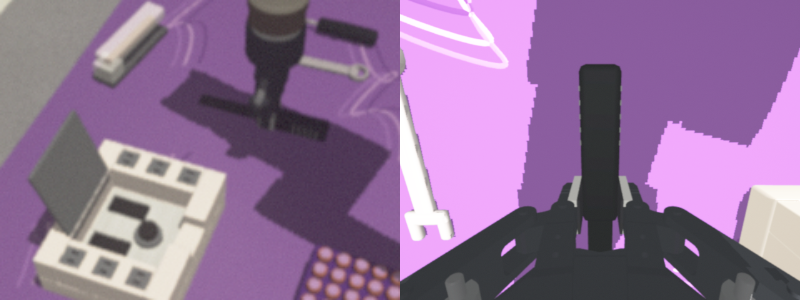

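The cover stays leaning back and the pry is level in the gripper, clear of everything. Lowering and releasing it now.

drive_tool([
  {"gripper": 0.0, "linear": [0.012, 0, 0], "yaw": 0},
  {"gripper": 0.0, "linear": [0.01, 0, 0], "yaw": 0},
  {"gripper": 0.0, "linear": [0.006, 0, 0], "yaw": 0},
  {"gripper": 0.0, "linear": [0.001, 0, 0], "yaw": 0},
  {"gripper": 0.0, "linear": [0, 0, 0], "yaw": 0},
])

```text
clock: 15.2
tool_pos: [0.4735, -0.1099, 0.0827]
tcp_rot: [0.492, -0.508, 0.492, 0.508]
ft_force: [0.5, 0.7, -1.0]
width: 0.0227
```

drive_tool([
  {"gripper": 0.045, "linear": [0, 0, 0], "yaw": 0},
  {"gripper": 0.045, "linear": [0, 0, 0], "yaw": 0},
  {"gripper": 0.045, "linear": [0, 0, 0], "yaw": 0},
  {"gripper": 0.045, "linear": [0, 0, 0], "yaw": 0},
  {"gripper": 0.045, "linear": [-0.01, 0, 0], "yaw": 0},
])

```text
clock: 15.7
tool_pos: [0.4727, -0.1097, 0.0924]
tcp_rot: [0.492, -0.507, 0.493, 0.509]
ft_force: [-0.8, -0.1, 0.0]
width: 0.0452
```

drive_tool([
  {"gripper": 0.045, "linear": [-0.03, 0, 0], "yaw": 0},
  {"gripper": 0.045, "linear": [-0.03, 0, 0], "yaw": 0},
  {"gripper": 0.0, "linear": [-0.03, 0, 0], "yaw": 0},
  {"gripper": 0.0, "linear": [-0.01, 0, 0], "yaw": 0},
  {"gripper": 0.0, "linear": [0, 0, 0], "yaw": 0},
])

```text
clock: 16.2
tool_pos: [0.4749, -0.1102, 0.1951]
tcp_rot: [-0.493, 0.509, -0.491, -0.506]
ft_force: [0.4, 0.2, -1.1]
width: 0.0017
```

```bash
python3 - <<'E'
from h import *
t=vision.get_image("top");s=vision.get_image("side")
def c(p,q):
    o=models.look_for(p,q)
    if not o:return None
    b=o[0]["box"];return o[0]["score"],(b[0]+b[2])*320,(b[1]+b[3])*240
u=np.array([.9995,.0314]);X=np.r_[np.array([.567,.130])-.018*u,.055]
print("expected",X,proj(t,X),proj(s,X))
for p in(t,s):print(c(p,"plunger_top"),c(p,"plunger"))
for n,p in(("t",t),("s",s)):
  r=c(p,"plunger_top")
  if r:print(onz(p,r[1],r[2],.055))
goto([X[0],X[1],.2],1.8)
cv2.imwrite("pics/s7.png",np.hstack([cv2.resize(s["image"][220:320,210:350],(400,286),interpolation=2),cv2.resize(t["image"][165:265,210:350],(400,286),interpolation=2)]))
E
```

```text
expected [0.549009  0.1294348 0.055    ] [279.92358566 223.61064093] [287.76558822 265.15060238]
(0.7, 280.928, 211.488) (0.46, 281.05600000000004, 225.84)
(0.44, 289.312, 269.61600000000004) None
[0.57925828 0.12678319 0.055     ]
[0.54144299 0.13835959 0.055     ]
pos [ 0.4732 -0.1098  0.192 ] F [ 0.1  1.  -0.1] w 0.0004 t 16.6 tilt [-0.002  0.001 -1.   ]
tool y heading -178.2 z heading 91.8
yaw (about tool x, +=down axis => -world) 0.0 j6 -0.26
shift [-0.0081 -0.0833  0.2367]
```

View pics/s7.png

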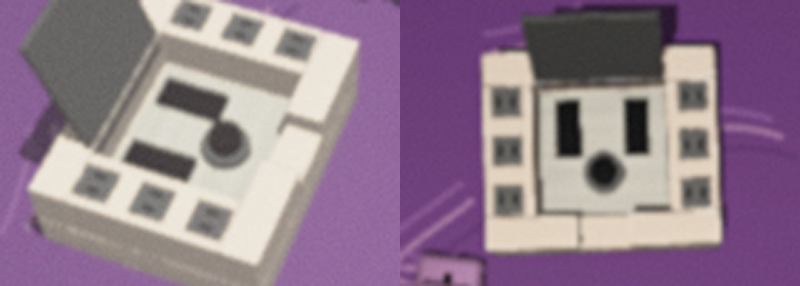

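Both views put the plunger near (281, 225) in the top view and (289.5, 268.5) in the side view, so about (0.545, 0.130). The gripper is shut. I'll move above it and press.

drive_tool([
  {"gripper": 0.0, "linear": [0, -0.01, 0.03], "yaw": 0},
  {"gripper": 0.0, "linear": [0, -0.014, 0.043], "yaw": 0},
  {"gripper": 0.0, "linear": [0, -0.014, 0.043], "yaw": 0},
  {"gripper": 0.0, "linear": [0, -0.014, 0.043], "yaw": 0},
  {"gripper": 0.0, "linear": [0, -0.014, 0.043], "yaw": 0},
])

```text
clock: 17.1
tool_pos: [0.5334, 0.0957, 0.1925]
tcp_rot: [0.492, -0.508, 0.492, 0.508]
ft_force: [-0.1, -0.4, 0.4]
width: -0.0003
```

drive_tool([
  {"gripper": 0.0, "linear": [0, -0.0133, 0.0354], "yaw": 0},
  {"gripper": 0.0, "linear": [0.015, 0, 0], "yaw": 0},
  {"gripper": 0.0, "linear": [0.02, 0, 0], "yaw": 0},
  {"gripper": 0.0, "linear": [0.018, 0, 0], "yaw": 0},
  {"gripper": 0.0, "linear": [0, 0, 0], "yaw": 0},
])

```text
clock: 17.6
tool_pos: [0.5433, 0.1296, 0.1367]
tcp_rot: [0.49, -0.507, 0.494, 0.509]
ft_force: [-0.3, 0.1, 0.1]
width: 0.0002
```

```bash
python3 - <<'E'
from h import *
goto([.545,.130,.128],1.8)
E
```

```text
pos [0.5433 0.1296 0.1367] F [-0.3  0.1  0.1] w 0.0002 t 17.6 tilt [-0.007 -0.002 -1.   ]
tool y heading -178.17 z heading 91.83
yaw (about tool x, +=down axis => -world) 0.03 j6 0.2
shift [ 0.0087 -0.0018  0.0004]
```

drive_tool([
  {"gripper": 0.0, "linear": [0.004, -0.001, 0], "yaw": 0},
  {"gripper": 0.0, "linear": [0.004, 0, 0], "yaw": 0},
  {"gripper": 0.0, "linear": [0.003, 0, 0], "yaw": 0},
  {"gripper": 0.0, "linear": [0.003, 0, 0], "yaw": 0},
  {"gripper": 0.0, "linear": [0, 0, 0], "yaw": 0},
])

```text
clock: 18.1
tool_pos: [0.5469, 0.1298, 0.1265]
tcp_rot: [-0.492, 0.508, -0.492, -0.507]
ft_force: [0.2, -0.3, 3.3]
width: -0.0002
```

drive_tool([
  {"gripper": 0.0, "linear": [0.002, 0, 0], "yaw": 0},
  {"gripper": 0.0, "linear": [0.002, 0, 0], "yaw": 0},
  {"gripper": 0.0, "linear": [0.001, 0, 0], "yaw": 0},
  {"gripper": 0.0, "linear": [0, 0, 0], "yaw": 0},
  {"gripper": 0.0, "linear": [0, 0, 0], "yaw": 0},
])

```text
clock: 18.6
tool_pos: [0.5469, 0.1299, 0.1214]
tcp_rot: [-0.492, 0.508, -0.492, -0.507]
ft_force: [0.7, -0.4, 4.9]
width: 0.0003
```

drive_tool([
  {"gripper": 0.0, "linear": [0.002, 0, 0], "yaw": 0},
  {"gripper": 0.0, "linear": [0.002, 0, 0], "yaw": 0},
  {"gripper": 0.0, "linear": [0.001, 0, 0], "yaw": 0},
  {"gripper": 0.0, "linear": [0, 0, 0], "yaw": 0},
  {"gripper": 0.0, "linear": [0, 0, 0], "yaw": 0},
])

```text
clock: 19.1
tool_pos: [0.5469, 0.1299, 0.1167]
tcp_rot: [-0.492, 0.508, -0.492, -0.507]
ft_force: [-0.3, -0.3, 7.5]
width: 0.0001
```

drive_tool([
  {"gripper": 0.0, "linear": [0.001, 0, 0], "yaw": 0},
  {"gripper": 0.0, "linear": [0.0005, 0, 0], "yaw": 0},
  {"gripper": 0.0, "linear": [0, 0, 0], "yaw": 0},
  {"gripper": 0.0, "linear": [0, 0, 0], "yaw": 0},
  {"gripper": 0.0, "linear": [0, 0, 0], "yaw": 0},
])

```text
clock: 19.6
tool_pos: [0.5469, 0.1299, 0.1156]
tcp_rot: [-0.492, 0.508, -0.492, -0.507]
ft_force: [-1.3, -1.0, 9.1]
width: -0.0003
```

drive_tool([
  {"gripper": 0.0, "linear": [0.001, 0, 0], "yaw": 0},
  {"gripper": 0.0, "linear": [0, 0, 0], "yaw": 0},
  {"gripper": 0.0, "linear": [0, 0, 0], "yaw": 0},
  {"gripper": 0.0, "linear": [0, 0, 0], "yaw": 0},
  {"gripper": 0.0, "linear": [0, 0, 0], "yaw": 0},
])

```text
clock: 20.1
tool_pos: [0.5469, 0.1299, 0.1156]
tcp_rot: [-0.493, 0.508, -0.492, -0.507]
ft_force: [-3.4, -1.0, 14.6]
width: 0.0002
```

The force jumped from 9.1 to 14.6 N with no further travel, so the plunger is at its hard stop. Retracting upward and clear.

drive_tool([
  {"gripper": 0.0, "linear": [-0.005, 0, 0], "yaw": 0},
  {"gripper": 0.0, "linear": [-0.015, 0, 0], "yaw": 0},
  {"gripper": 0.0, "linear": [-0.03, 0, 0], "yaw": 0},
  {"gripper": 0.0, "linear": [-0.03, 0, 0], "yaw": 0},
  {"gripper": 0.0, "linear": [-0.02, 0, 0], "yaw": 0},
])

```text
clock: 20.6
tool_pos: [0.5466, 0.1301, 0.2148]
tcp_rot: [-0.492, 0.508, -0.492, -0.508]
ft_force: [0.8, -0.1, -0.6]
width: 0.0003
```

drive_tool([
  {"gripper": 0.0, "linear": [0, 0.04, 0], "yaw": 0},
  {"gripper": 0.0, "linear": [0, 0.04, 0], "yaw": 0},
  {"gripper": 0.0, "linear": [0, 0.04, 0], "yaw": 0},
  {"gripper": 0.0, "linear": [0, 0.04, 0], "yaw": 0},
  {"gripper": 0.0, "linear": [0, 0, 0], "yaw": 0},
])

```text
clock: 21.1
tool_pos: [0.38, 0.1237, 0.2117]
tcp_rot: [0.489, -0.507, 0.494, 0.51]
ft_force: [1.0, -1.2, -0.3]
width: 0.0005
```

```bash
python3 - <<'E'
from h import *
s=vision.get_image("side");t=vision.get_image("top")
cv2.imwrite("pics/s8.png",np.hstack([cv2.resize(s["image"][100:400,170:470],(400,400)),cv2.resize(t["image"][150:390,160:500],(400,400))]))
print(monitor.state()["ft_force"])
E
```

```text
[0.61570984 0.87545287 0.3051705 ]
```

View pics/s8.png

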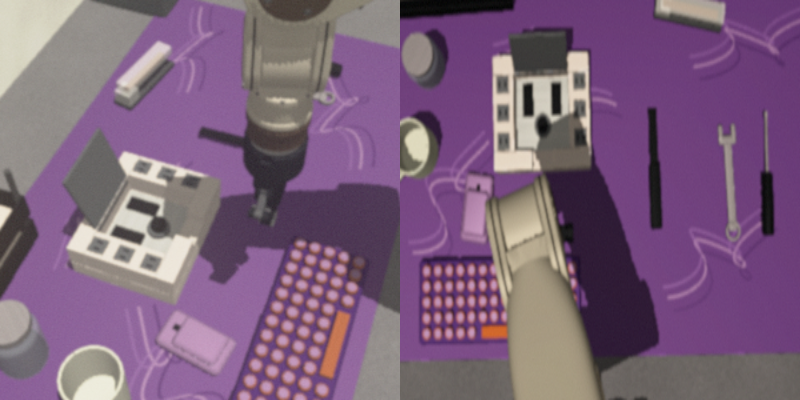

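The cover leans back, the plunger is up, and the pry lies flat on the mat well clear of the unit. The bystanders are where they were.

```bash
python3 -c "
from rig import bot;print(bot.close_job())"
```

```text
the job is handed in; nothing more can be done
None
```

I did the whole task and handed it in at about 21 s of the 67 s allowed; handing in gives no verdict. I put the pry blade in the notch, levered the cover up past upright and laid the pry on the mat to the right of the unit. Then I pushed the plunger down with the shut fingertips and backed the arm off.

**Last checks:**
- **Plunger:** the force rose from about 3 N to 9 N over about 11.5 mm of travel. It then jumped to 14.6 N with no further movement, so it reached the bottom. In the last pictures it looks sprung back up, but I did not measure its height.
- **Cover:** it leans back past upright in the final side and top pictures. I judged the angle by eye and did not compute it.
- **Pry and bystanders:** the pry lies flat on the mat, well clear of the unit. The other things look unmoved, though part of the keyboard was hidden behind the arm in the top picture.

**Disagreement:** the network's plunger positions from the two cameras differed by about 4 cm. I used positions read from the pictures instead, which agreed with the given dimensions to within about 5 mm.

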